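# Free a shielded module from the vise and peel off its tight sheet cover

### The arm

A 7-joint arm with a two-finger parallel gripper is mounted at the origin on the work surface. World frame = base frame: x ahead of the robot, y to its left, z up, the work surface at z = 0. Lengths are in m, angles in rad, forces in N, time in s.
With the tool pointing down it reaches from about 0.4 to 0.85 m from the base axis. Payload 10.4 kg.
Tool frame: the origin (TCP) lies midway between the tips of the shut fingers; the grasp point (between the pads) lies 19 mm behind it (manip.tcp_to_grasp is the distance from the TCP to the grasp point, in m); z points along the fingers, y is the line along which they close (so a half turn about z gives the same grasp; the last joint's range is limited). The gripper opens to 85 mm and grips with 20 to 120 N. Pads are 22 mm wide; open, the fingers measure 114 mm over their backs; the gripper's body (76 mm by 85 mm) begins 54 mm behind the grasp point. The pads swing forward as they close: fully open they stand 13 mm farther back than shut.
Start: joints at [-1.278, 0.332, -0.065, 1.46, 0.022, 1.35, -0.088], TCP at [0.194, 0.594, 0.231] pointing down, gripper open.
Joint ranges: [-2.6, 2.6], [-0.5, 2.12], [-1.47, 1.34], [0.16, 2.42], [-1.27, 4.41], [0.06, 2.06], [-2.6, 2.6]. Speed limits (rad/s): [2.22, 2.22, 2.79, 2.79, 3.14, 3.14, 3.14].

### API

Orientations are given as a unit quaternion [x, y, z, w].
In Python, from workcell import manip gives the robot as it stands.
- The arm moves only by the shell command python3 -m jog 'ROWS' [FORCE]. ROWS is a JSON object of lists of equal length, an entry for each row: "offset": the shift along the world's x, y, z in m, a list of three; "yaw": the turn about the world's z in degrees; "jaw": the closure, from 0 (fully open) to 1 (shut). A call has 1 to 20 rows; each row shifts and turns the commanded pose from where the row before left it; what a row does not reach is not made up. A row lasts 1/12 s, in which the tool goes at most 41.7 mm and 7.16 degrees, less where a joint would pass 70% of its speed; a pose out of reach is approached as far as the arm can. A call is refused whole if a number of a shift passes 0.0417 or a number of a turn 7.16, either way. A call with a gripper value outside its range is refused whole. The fingers move at their own pace and stop on an object; FORCE is the grip in N (left out, the last holds). Time passes only in rows, so rows that do not move let the fingers close. It gives the time, the measured TCP pose, the force, the opening and the grip force at its end, in the units of the state.
- manip.get_obs(): the state, without advancing time (a new reading comes with each control period).
- manip.camera(name): name is "scene" or "top" or "wrist"; returns a dict with "frame" (420x560x3 uint8, red, green, blue), "camera_matrix" (3x3 intrinsics, pixels), "distortion" ([k1, k2, p1, p2, k3] as OpenCV has them; the pictures are not rectified), "eye" and "attitude" of the camera in the world; the wrist camera has in their place "hand_eye" (4x4, takes a point from camera to tool coordinates, whose origin is the TCP and whose axes are the flange's). Camera axes: x right, y up, looking along -z (the intrinsics and any distortion apply to the point x, -y, -z); pixel columns grow to the right and rows downward; lengths in m; the calibration is good to about 2 mm. A picture is of the moment at which its call begins: read the wrist's pose just before it. There is no depth.
- manip.hand_in(): hands the job in; it is judged then, once.
Trained networks look in a picture, given as the dict that the camera call returned (one of the last four; its "shot" number tells which), for a name from the list of things; names that differ only in an ending like _2 or _b are one class to them, and where a whole thing is asked for, a point or a joint stands for the part that bears it (a point fixed in the world has none). Each returns a list of dicts, best first, with "score" (0 to 1); they miss things now and then, are a little off and sometimes report something else, mostly with a low value. They report only what shows in the picture. A call takes as long as a camera call. They do not tell look-alikes from the thing itself.
- manip.masks_of(picture, name): "region" (420x560 bool, what is visible of it).
- manip.tip_of(picture, name): "at" ([x, y, z] in m, in world coordinates, good to about 4 mm: a listed point, or the origin of a listed thing).
The state is a dict: "clock": time; "joint_pos": joint angles; "joint_velocities": joint speeds; "tau": joint torques, N m; "position": TCP position; "ee_rot": TCP orientation; "ft_force": force on the tool from outside, world axes, zero at the start; "torque": the same for the moment, N m; "grip_width": opening from 0.0 (shut) to 1.0 (fully open); "grasp_force": force on a finger pad.
Only numpy, scipy, OpenCV 4.12 (cv2) and the standard library are available. Lean on these libraries where they do the work, as an engineer would, in place of code of your own. Each camera call takes 0.05 s, during which the arm holds its last target. There are 200 camera calls.

### The job

Slide the vise's loose jaw well back from the metal housing, so its lip no longer traps the tight sheet cover; then peel the cover off by its upright tab, lifting that corner first so that the cover tips up clearly (some 10 degrees) while the diagonally opposite corner is still down on the housing. Finish while still holding the cover in the gripper, right way up and roughly level, at least 10 cm above the open housing, touching nothing else. The housing stays sitting in the vise with the jaw open, and the other things on the bench are left where they are.

Things in the scene. Friction and masses are not known exactly. Their poses are not given: they have to be found in the camera images.
- vise: Small olive-green bench vise, screwed to the bench. Origin: on the bench under the middle of the clamped housing. Its bed (250 x 70 mm, from x -165 to +85) has its top at z 35; the fixed jaw (top at z 62) stands at x +33.5 to +78. The sliding jaw is on the -x side.
- jaw (a joint): Sliding jaw (m): about 0 closed on the housing, grows to 0.055 (stop) as it slides along the vise's -x; about 3 N of friction, stays where left, no screw to turn. Jaw: 46 x 70 mm, face at x -33.5 mm - joint. On top a dark lip plate, 50 mm wide, z 68 to 73, reaches 6 mm past its face over the cover's edge and traps it until the jaw is back.
- jaw_knob (a point): Centre of the top end of the steel post on the sliding jaw: upright, 16 mm diameter, 33 mm tall (from 73 to 106 mm above the bench), at x -60 mm - joint, y 0 in the vise frame. Pinch it from above to slide the jaw.
- housing: Open-topped milled metal housing with a circuit board inside, 60 (x) x 90 (y) x 30 mm high, 0.9 kg, loose on the vise's bed, axes as the vise. Origin: centre of its underside, 35 mm above the bench. Two brass springs on each short end press outwards on the cover's skirt, 1.35 N each, and let go once that end has risen 5 mm.
- cover: Plain bright sheet-steel cover pushed over the top of the housing: 66 (x) x 96 (y) mm plate 2 mm thick with a 7 mm skirt hanging down outside the housing, about 0.12 kg. Origin: middle of the plate's underside; z up when seated (65 mm above the bench), same axes as the vise. An upright pull tab stands on it near its (-x, +y) corner.
- cover_tab (a point): Centre of the top edge of the cover's upright pull tab, at (-17, 30, 32) mm in the cover frame, 97 mm above the bench when seated. The tab is 8 mm thick, 26 mm long, 30 mm tall above the plate; its length runs along the cover's diagonal (-0.567, 0.824) in the cover frame, so pinch it along (0.824, 0.567). Firmly gripped it does not swivel: turn the tool with the cover to tip it.
- cover_far (a point): Top of the cover's corner diagonally across from the tab, at (33, -48, 2) mm in the cover frame; 67 mm above the bench when seated.
- spool: Bystander: upright grey spool of solder wire, 54 mm diameter, 40 mm tall, beside the vise. Origin: centre of its underside.
- flux_jar: Bystander: amber jar, 50 mm diameter, 45 mm tall, beside the vise. Origin: centre of its underside.
- wood_block: Bystander: wooden block 50 x 100 x 30 mm behind the vise. Origin: centre of its underside.
- screwdriver: Bystander: yellow-handled screwdriver lying on the bench.
- brush: Bystander: small brush lying on the bench.
- spare_cover: Bystander: another sheet cover, 66 x 96 x 9 mm, without a tab, lying alone on the bench. Not the one to take.
- parts_tray: Bystander: black compartment tray 100 x 140 x 30 mm. Origin: centre of its underside.
Things that resemble listed ones, but are neither listed nor needed, are in the scene too. There is more than one size of the cover; the one meant has the size given above.

How it is judged:
On the way, in this order (a step that is already met when the one before it is completed fails the run):
1. the sliding jaw is at least 25 mm back from closed, with the cover still seated (value of joint jaw above 0.025 m and z of cover in the frame of housing below 0.034 m), for 0.1 s.
2. the tab's corner is lifted: the cover is tilted at least 5 degrees while its opposite corner is still down on the housing (within 5 mm) (angle between the z axis of cover and the z axis of housing, either way round above 0.087 rad and z of cover_far in the frame of housing below 0.037 m and z of cover_tab in the frame of housing above 0.066 m and contact force between the fingers and cover above 0.5 N), for 0.05 s.
At the end, for the whole second after the job is handed in: Cover held still in the gripper, within 25 degrees of level, its plate 10 cm or more above the housing rim, touching neither housing nor vise; housing on the vise bed (5 mm in height, 25 mm sideways, 4.5 degrees); jaw 20 mm or more open; bystanders moved under 30 mm (z of cover in the frame of housing above 0.13 m and angle between cover's own z axis and vertical below 0.44 rad and contact force between the fingers and cover above 1 N and contact force between cover and housing below 0.05 N and contact force between cover and vise below 0.05 N and linear speed of cover below 0.03 m/s and z of housing in the frame of vise between 0.03 and 0.04 m and angle between housing's own z axis and vertical below 0.08 rad and horizontal distance between housing and vise below 0.025 m and value of joint jaw above 0.02 m); the arm keeps its last pose, push and grip.
It fails at once if the housing is pulled up out of the vise (20 mm) or tipped over (20 degrees) (z of housing in the frame of vise above 0.055 m or angle between housing's own z axis and vertical above 0.35 rad).
It fails at once if a bystander is moved by 30 mm or more (distance of any of spool, flux_jar, wood_block, screwdriver, brush, spare_cover, parts_tray from where it was at the start of the episode above 0.03 m).
It also fails if it takes over 40 s, if anything falls off the work surface, if the arm or the gripper's body presses on something with over 40 N, if the wrist force passes 120 N, or if a joint passes its speed limit or range.

## Working session

There is one attempt and no reset: what is moved stays moved. The work goes in short steps, Python scripts to look and compute and a shell command to move; the robot and the scene stay as the last step left them, time stands still between calls to the robot, and variables do not carry over. Pictures are saved under pics/ and viewed, at most 12 in all, crops included, and the job is handed in when it is done.

```bash
mkdir -p pics
cat > h.py <<'E'
import numpy as np,cv2
from workcell import manip
from scipy.spatial.transform import Rotation as R
def save(p,n): cv2.imwrite('pics/'+n,p['frame'][:,:,::-1])
E
python3 - <<'E'
from h import *
o=manip.get_obs();print(o['clock'],np.round(o['position'],4),np.round(o['ee_rot'],4),o['grip_width'],manip.tcp_to_grasp)
fs=[]
for c in ['scene','top']:
    p=manip.camera(c);fs.append(p['frame'])
    for n in ['vise','jaw_knob','housing','cover','cover_tab','cover_far','spare_cover','spool','flux_jar','wood_block','parts_tray','screwdriver','brush']:
        print(c,n,[(np.round(d['at'],3).tolist(),round(d['score'],2)) for d in manip.tip_of(p,n)][:4])
    save(p,c+'0.png')
E
```

```text
0.0 [0.194  0.5937 0.2305] [ 1.572e-01  9.876e-01 -7.000e-04 -1.000e-04] 1.0036771399502598 0.0187
scene vise [([0.58, -0.048, -0.001], 0.73)]
scene jaw_knob [([0.519, -0.067, 0.105], 0.62)]
scene housing []
scene cover [([0.584, -0.054, 0.06], 0.93), ([0.494, -0.196, 0.002], 0.62), ([0.458, 0.083, 0.004], 0.62)]
scene cover_tab [([0.509, -0.176, 0.024], 0.78), ([0.558, -0.025, 0.098], 0.72), ([0.46, 0.102, 0.023], 0.67)]
scene cover_far [([0.625, -0.091, 0.071], 0.6), ([0.481, -0.231, 0.009], 0.58), ([0.445, 0.041, 0.002], 0.47)]
scene spare_cover [([0.619, 0.444, 0.001], 0.64)]
scene spool [([0.57, 0.099, 0.004], 0.72)]
scene flux_jar [([0.63, -0.191, -0.002], 0.6)]
scene wood_block [([0.587, -0.052, 0.062], 0.63), ([0.726, -0.024, -0.002], 0.62)]
scene parts_tray [([0.621, -0.472, -0.001], 0.88), ([0.616, 0.446, 0.004], 0.28)]
scene screwdriver [([0.462, 0.403, -0.002], 0.83)]
scene brush [([0.416, -0.412, 0.002], 0.9)]
top vise [([0.584, -0.051, -0.001], 0.79)]
top jaw_knob [([0.523, -0.062, 0.107], 0.97)]
top housing [([0.411, -0.414, 0.003], 0.74), ([0.616, 0.449, 0.003], 0.21)]
top cover [([0.583, -0.05, 0.067], 0.85), ([0.499, -0.197, 0.005], 0.66), ([0.568, 0.095, -0.002], 0.28)]
top cover_tab [([0.557, -0.026, 0.097], 0.96), ([0.461, 0.104, 0.026], 0.95), ([0.509, -0.17, 0.026], 0.89)]
top cover_far [([0.624, -0.096, 0.068], 0.9), ([0.476, -0.233, 0.006], 0.77), ([0.444, 0.043, 0.008], 0.68), ([0.525, -0.064, 0.103], 0.36)]
top spare_cover [([0.615, 0.448, 0.003], 0.85)]
top spool [([0.584, -0.05, 0.063], 0.42)]
top flux_jar [([0.632, -0.188, 0.001], 0.85)]
top wood_block [([0.723, -0.023, 0.002], 0.9)]
top parts_tray [([0.614, -0.468, -0.001], 0.69)]
top screwdriver [([0.46, 0.399, -0.003], 0.71)]
top brush [([0.416, -0.414, 0.003], 0.56), ([0.614, -0.469, -0.003], 0.36)]
```

View pics/top0.png

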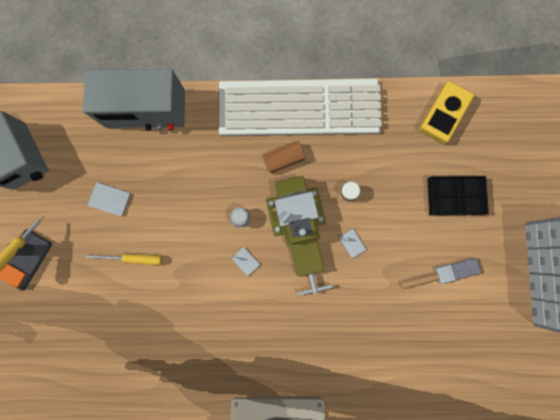

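View pics/scene0.png

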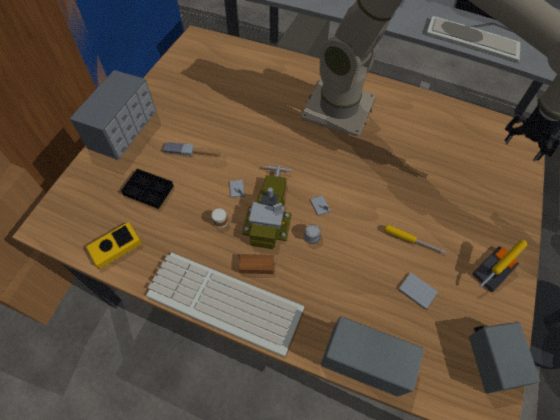

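The top view shows the vise assembly around px (298,215), with the clamped cover at (297,207) and the post at (301,228). Three covers carry tabs: (297,207), (246,262) and (352,243). Only the first is at seated height (z about 0.066) on the vise, and it is the larger size. The other two are small and lie on the bench. The spare at (110,199) has no tab. I'll confirm this in one crop and fit the vise pose.

Run:
```python
from h import *
P={'vise':(0,0),'jaw_knob':(-.060,0),'cover':(0,0),'cover_tab':(-.017,.030),'cover_far':(.033,-.048)}
A=[];B=[];C=np.array([.583,-.05])
f=None
for c in ['top','scene','top']:
    p=manip.camera(c)
    if c=='top': f=p['frame']
    for n,v in P.items():
        for d in manip.tip_of(p,n):
            z={'vise':0,'jaw_knob':.106,'cover':.065,'cover_tab':.097,'cover_far':.067}[n]
            if np.linalg.norm(d['at'][:2]-C)<.085 and abs(d['at'][2]-z)<.012 and d['score']>.55:A.append(v);B.append(d['at'][:2])
A=np.array(A);B=np.array(B)
a=A-A.mean(0);b=B-B.mean(0)
th=np.arctan2((a[:,0]*b[:,1]-a[:,1]*b[:,0]).sum(),(a*b).sum())
Q=np.array([[np.cos(th),-np.sin(th)],[np.sin(th),np.cos(th)]]);t=B.mean(0)-Q@A.mean(0)
print(len(A),'yaw',np.degrees(th),'origin',t,'rms',np.sqrt(((A@Q.T+t-B)**2).sum(1).mean()))
for n,v in P.items(): print(n,Q@v+t)
o=manip.get_obs();M=R.from_quat(o['ee_rot']).as_matrix();print(o['position'],'y-axis yaw',np.degrees(np.arctan2(M[1,1],M[0,1])))
cv2.imwrite('pics/crop.png',cv2.resize(f[165:305,215:385],None,fx=4,fy=4,interpolation=3)[:,:,::-1])
```

```text
14 yaw 11.743572935669588 origin [ 0.58154616 -0.05067601] rms 0.0026581213740540944
vise [ 0.58154616 -0.05067601]
jaw_knob [ 0.52280207 -0.06288792]
cover [ 0.58154616 -0.05067601]
cover_tab [ 0.55879604 -0.024764  ]
cover_far [ 0.62362495 -0.09095473]
[0.19407724 0.59411466 0.2313314 ] y-axis yaw 71.90643511787624
```

View pics/crop.png

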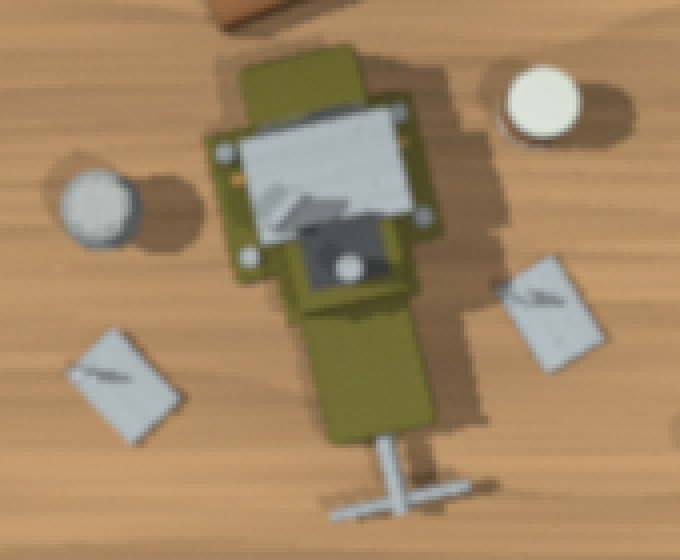

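The crop confirms it. The full-size cover sits in the vise at crop (325,170), with its tab at (285,205) and the post at (350,267). The two look-alikes lie on the bench. Next I go above the post.

```bash
python3 -m jog '{"offset":[[0.0173,-0.0346,0],[0.0173,-0.0346,0],[0.0173,-0.0346,0],[0.0173,-0.0346,0],[0.0173,-0.0346,0],[0.0173,-0.0346,0],[0.0173,-0.0346,0],[0.0173,-0.0346,0],[0.0173,-0.0346,0],[0.0173,-0.0346,0],[0.0173,-0.0346,0],[0.0173,-0.0346,0],[0.0173,-0.0346,0],[0.0173,-0.0346,0],[0.0173,-0.0346,0],[0.0173,-0.0346,0],[0.0173,-0.0346,0],[0.0173,-0.0346,0],[0.0173,-0.0346,0],[0,0,0]],"yaw":[1.6,1.6,1.6,1.6,1.6,1.6,1.6,1.6,1.6,1.6,1.6,1.6,1.6,1.6,1.6,1.6,1.6,1.6,1,0],"jaw":[0,0,0,0,0,0,0,0,0,0,0,0,0,0,0,0,0,0,0,0]}' 20
python3 - <<'E'
from h import *
o=manip.get_obs();M=R.from_quat(o['ee_rot']).as_matrix();print(o['position'],'y-axis yaw',np.degrees(np.arctan2(M[1,1],M[0,1])),o['clock'],o['joint_pos'])
p=manip.camera('wrist');save(p,'w1.png')
for n in ['jaw_knob','cover_tab','cover_far','cover','vise']: print(n,[(np.round(d['at'],4).tolist(),round(d['score'],2)) for d in manip.tip_of(p,n)][:3])
E
```

```text
clock: 3.97
position: [0.5242, -0.0708, 0.2317]
ee_rot: [-0.099, 0.995, -0.002, 0.001]
ft_force: [-0.8, -0.4, -0.8]
grip_width: 0.998
grasp_force: 0.0
[ 0.52421014 -0.07079117  0.23170883] y-axis yaw 101.32282536610974 3.9667 [-0.52827649  0.11820856  0.62665663  1.74506452 -0.06864821  1.29934483
  1.88178144]
jaw_knob [([0.5202, -0.0675, 0.105], 0.81)]
cover_tab [([0.4573, 0.1038, 0.0219], 0.85), ([0.5096, -0.1774, 0.0318], 0.77), ([0.5591, -0.0201, 0.0925], 0.59)]
cover_far [([0.4812, -0.2274, 0.0058], 0.79), ([0.4435, 0.0468, 0.0039], 0.72), ([0.6254, -0.0879, 0.0644], 0.56)]
cover [([0.4534, 0.0839, -0.0], 0.97), ([0.5815, -0.0537, 0.066], 0.86), ([0.5029, -0.1998, 0.0046], 0.69)]
vise [([0.5793, -0.0452, -0.0019], 0.74)]
```

View pics/w1.png

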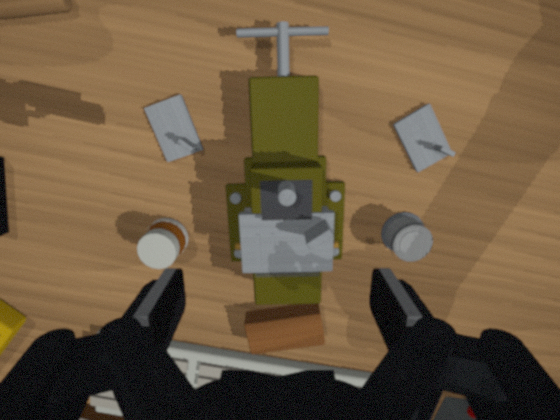

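The wrist view shows the post at (287,195), midway between the fingers in the closing direction. I descend and pinch it.

```bash
python3 -m jog '{"offset":[[-0.002,0.006,-0.03],[0,0,-0.035],[0,0,-0.035],[0,0,-0.03],[0,0,-0.018],[0,0,0],[0,0,0],[0,0,0],[0,0,0],[0,0,0],[0,0,0],[0,0,0]],"yaw":[0.4,0,0,0,0,0,0,0,0,0,0,0],"jaw":[0,0,0,0,0,0,1,1,1,1,1,1]}' 40
```

```text
clock: 5.27
position: [0.5229, -0.0635, 0.0853]
ee_rot: [-0.104, 0.995, -0.004, 0.003]
ft_force: [3.0, -7.8, -1.0]
grip_width: 0.168
grasp_force: 39.2
```

```bash
python3 -m jog '{"offset":[[-0.0078,-0.0016,0],[-0.0078,-0.0016,0],[-0.0078,-0.0016,0],[-0.0078,-0.0016,0],[-0.0078,-0.0016,0],[-0.0078,-0.0016,0],[0,0,0],[0,0,0]],"yaw":[0,0,0,0,0,0,0,0],"jaw":[1,1,1,1,1,1,1,1]}'
python3 -m jog '{"offset":[[0,0,0],[0,0,0],[0,0,0],[0,0,0],[0,0,0],[0,0,0.02],[0,0,0.04],[0,0,0.04],[0,0,0.02],[0,0,0]],"yaw":[0,0,0,0,0,0,0,0,0,0],"jaw":[0,0,0,0,0,0,0,0,0,0]}'
python3 - <<'E'
from h import *
for c in ['top','wrist','scene']:
    p=manip.camera(c)
    for n in ['jaw_knob','cover_tab','cover_far','cover']: print(c,n,[(np.round(d['at'],4).tolist(),round(d['score'],2)) for d in manip.tip_of(p,n) if d['at'][2]>.05])
    if c=='wrist':save(p,'w2.png')
E
```

```text
clock: 5.93
position: [0.4756, -0.0739, 0.0852]
ee_rot: [-0.103, 0.995, -0.004, 0.002]
ft_force: [2.9, -27.5, 5.4]
grip_width: 0.17
grasp_force: 40.4
clock: 6.77
position: [0.4764, -0.0667, 0.2081]
ee_rot: [-0.106, 0.994, 0.0, 0.004]
ft_force: [1.0, -0.8, 0.9]
grip_width: 0.995
grasp_force: 0.0
top jaw_knob []
top cover_tab [([0.5613, -0.0221, 0.0963], 0.72)]
top cover_far [([0.6235, -0.0941, 0.0687], 0.73)]
top cover [([0.5836, -0.0496, 0.0649], 0.73)]
wrist jaw_knob [([0.476, -0.0793, 0.1027], 0.65)]
wrist cover_tab []
wrist cover_far [([0.6253, -0.0844, 0.0646], 0.72)]
wrist cover [([0.5823, -0.0499, 0.0643], 0.66)]
scene jaw_knob [([0.4743, -0.0751, 0.1082], 0.63)]
scene cover_tab [([0.5547, -0.0258, 0.0968], 0.86)]
scene cover_far [([0.6253, -0.0924, 0.0694], 0.77)]
scene cover [([0.5846, -0.0528, 0.059], 0.75)]
```

View pics/w2.png

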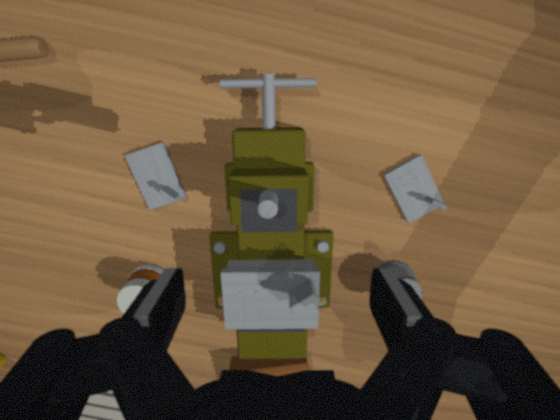

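Jaw moved back about 47 mm: the post is now at (268,205), the lip is clear of the cover, and the cover is still seated. Rows have no tilt, so I'll pinch lightly on a small patch at the outer top corner of the tab, which lets the cover swivel about the pinch axis. First I turn and hover.

```bash
python3 -m jog '{"offset":[[0.009,0.0064,0],[0.009,0.0064,0],[0.009,0.0064,0],[0.009,0.0064,0],[0.009,0.0064,0],[0.009,0.0064,0],[0.009,0.0064,0],[0.009,0.0064,0],[0,0,-0.03],[0,0,-0.02],[0,0,0],[0,0,0]],"yaw":[-6.95,-6.95,-6.95,-6.95,-6.95,-6.95,-6.95,-6.95,0,0,0,0],"jaw":[0,0,0,0,0,0,0,0,0,0,0,0]}' 20
python3 - <<'E'
from h import *
o=manip.get_obs();M=R.from_quat(o['ee_rot']).as_matrix();print(o['position'],'y-axis yaw',np.degrees(np.arctan2(M[1,1],M[0,1])),M[:,2])
p=manip.camera('wrist');save(p,'w3.png')
T=np.eye(4);T[:3,:3]=M;T[:3,3]=o['position'];W=T@p['hand_eye']
for n in ['cover_tab','cover_far','cover']: print(n,[(np.round(d['at'],4).tolist(),round(d['score'],2)) for d in manip.tip_of(p,n) if d['at'][2]>.05])
# predicted pixels of tab top corners
c=np.array([.5587,-.0252,.097]);u=np.array([-.725,.688,0]);
for s in (-13,0,13):
    q=np.linalg.inv(W)@np.append(c+u*s/1000,1);q=q[:3]*[1,-1,-1]
    print(s,cv2.projectPoints(q[None],np.zeros(3),np.zeros(3),p['camera_matrix'],np.array(p['distortion']))[0].ravel())
E
```

```text
clock: 8.52
position: [0.5455, -0.0158, 0.153]
ee_rot: [0.371, 0.929, -0.001, -0.001]
ft_force: [0.2, -0.4, 1.2]
grip_width: 1.002
grasp_force: 0.0
[ 0.54546369 -0.01582218  0.15304654] y-axis yaw 46.500247277178254 [-1.79093033e-03 -5.59757895e-04 -9.99998240e-01]
cover_tab [([0.5612, -0.0216, 0.0976], 0.75)]
cover_far [([0.6234, -0.0843, 0.0627], 0.55)]
cover [([0.5828, -0.0554, 0.0659], 0.75)]
-13 [280.91298565 266.19635311]
0 [280.98308631 249.12055213]
13 [281.05492445 231.37008823]
```

View pics/w3.png

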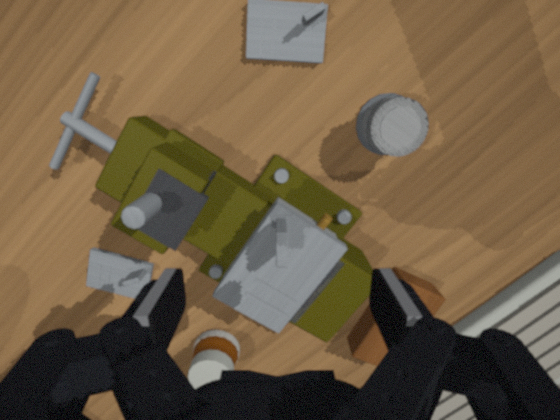

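The tab is at column 281, rows about 222–267, which matches the prediction and is centred between the fingers. I descend and close gently.

```bash
python3 -m jog '{"offset":[[0.003,0.0004,-0.02],[0,0,-0.025],[0,0,-0.021],[0,0,0],[0,0,0],[0,0,0],[0,0,0],[0,0,0],[0,0,0],[0,0,0]],"yaw":[0,0,0,0,0,0,0,0,0,0],"jaw":[0,0,0,0,1,1,1,1,1,1]}' 20
python3 - <<'E'
from h import *
p=manip.camera('wrist')
cv2.imwrite('pics/w4.png',cv2.resize(p['frame'][180:400,130:430],None,fx=2,fy=2)[:,:,::-1])
E
```

```text
clock: 9.55
position: [0.5493, -0.0152, 0.0879]
ee_rot: [0.37, 0.929, 0.0, 0.0]
ft_force: [-0.2, 0.8, -0.7]
grip_width: 0.143
grasp_force: 0.0
```

View pics/w4.png

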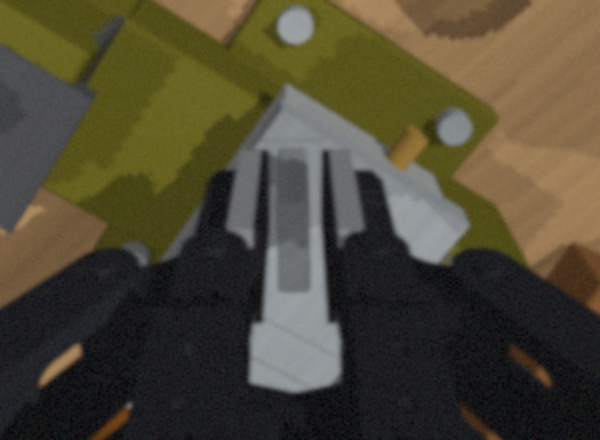

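The tab is centred at crop (293,220) between the pads, and the fingers are still closing.

```bash
python3 -m jog '{"offset":[[0,0,0],[0,0,0],[0,0,0],[0,0,0]],"yaw":[0,0,0,0],"jaw":[1,1,1,1]}'
```

```text
clock: 9.93
position: [0.5492, -0.0152, 0.0878]
ee_rot: [0.371, 0.929, 0.0, 0.0]
ft_force: [-1.1, 0.7, 5.9]
grip_width: 0.083
grasp_force: 21.1
```

```bash
python3 -m jog '{"offset":[[0.0005,-0.0004,0.002],[0.0005,-0.0004,0.002],[0.0005,-0.0004,0.002],[0.0005,-0.0004,0.002],[0.0005,-0.0004,0.002],[0,0,0],[0,0,0]],"yaw":[0,0,0,0,0,0,0],"jaw":[1,1,1,1,1,1,1]}'
python3 - <<'E'
from h import *
fs=[]
for c in ['top','scene']:
    p=manip.camera(c);fs.append(p['frame'])
    for n in ['cover_tab','cover_far','cover']: print(c,n,[(np.round(d['at'],4).tolist(),round(d['score'],2)) for d in manip.tip_of(p,n) if d['at'][2]>.05])
cv2.imwrite('pics/t5.png',np.hstack([cv2.resize(fs[0][180:260,255:345],None,fx=4,fy=4,interpolation=3),cv2.resize(fs[1][170:250,225:315],None,fx=4,fy=4,interpolation=3)])[:,:,::-1])
E
```

```text
clock: 10.52
position: [0.5516, -0.0173, 0.0975]
ee_rot: [0.371, 0.929, 0.0, 0.0]
ft_force: [1.0, -0.0, -1.4]
grip_width: 0.086
grasp_force: 20.3
top cover_tab []
top cover_far [([0.6274, -0.0975, 0.0767], 0.52)]
top cover [([0.584, -0.0505, 0.0757], 0.42)]
scene cover_tab [([0.5577, -0.027, 0.1041], 0.83)]
scene cover_far [([0.6283, -0.0936, 0.0741], 0.66)]
scene cover [([0.5844, -0.0527, 0.0702], 0.75)]
```

View pics/t5.png

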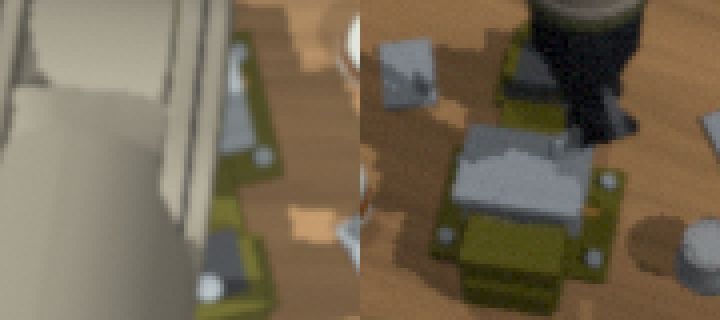

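The right half shows the cover lifted nearly level: the far corner is up about 7 mm, so at 20 N it doesn't swivel. I'll rise a little along the arc, then ease the fingers in small closure steps so the far corner sinks back onto the housing under its own weight.

```bash
python3 -m jog '{"offset":[[0.0005,-0.0004,0.002],[0.0004,-0.0004,0.002],[0,0,0],[0,0,0]],"yaw":[0,0,0,0],"jaw":[0.93,0.93,0.93,0.93]}'
python3 -m jog '{"offset":[[0,0,0],[0,0,0]],"yaw":[0,0],"jaw":[0.92,0.92]}'
python3 -m jog '{"offset":[[0,0,0],[0,0,0]],"yaw":[0,0],"jaw":[0.915,0.915]}'
python3 - <<'E'
from h import *
p=manip.camera('scene')
for n in ['cover_tab','cover_far','cover']: print(n,[(np.round(d['at'],4).tolist(),round(d['score'],2)) for d in manip.tip_of(p,n) if d['at'][2]>.05])
E
```

```text
clock: 11.25
position: [0.5526, -0.0181, 0.1016]
ee_rot: [0.371, 0.929, 0.0, 0.0]
ft_force: [0.6, 0.6, -0.6]
grip_width: 0.087
grasp_force: 20.3
clock: 11.42
position: [0.5523, -0.0181, 0.1013]
ee_rot: [0.37, 0.929, 0.0, -0.0]
ft_force: [-0.3, 0.1, -1.3]
grip_width: 0.09
grasp_force: 20.3
clock: 11.58
position: [0.5524, -0.0181, 0.1013]
ee_rot: [0.371, 0.929, 0.0, -0.0]
ft_force: [0.5, 0.1, -1.2]
grip_width: 0.087
grasp_force: 15.1
cover_tab [([0.5616, -0.0303, 0.1102], 0.9)]
cover_far [([0.6291, -0.0932, 0.0783], 0.56)]
cover [([0.586, -0.0557, 0.0751], 0.78)]
```

Closure value modulates the grip force, so I continue easing.

```bash
for i in 1; do python3 -m jog '{"offset":[[0,0,0],[0,0,0]],"yaw":[0,0],"jaw":[0.913,0.913]}'|grep -E 'gras|ft'
python3 -m jog '{"offset":[[0,0,0],[0,0,0]],"yaw":[0,0],"jaw":[0.911,0.911]}'|grep -E 'gras|ft'; done
python3 - <<'E'
from h import *
p=manip.camera('scene')
for n in ['cover_tab','cover_far','cover']: print(n,[(np.round(d['at'],4).tolist(),round(d['score'],2)) for d in manip.tip_of(p,n) if d['at'][2]>.05])
E
```

```text
ft_force: [0.7, 0.6, -0.8]
grasp_force: 11.6
ft_force: [-0.1, 0.9, -1.7]
grasp_force: 8.1
cover_tab [([0.5576, -0.0262, 0.1105], 0.61)]
cover_far [([0.63, -0.0907, 0.0825], 0.6)]
cover [([0.5849, -0.0527, 0.0731], 0.95), ([0.5585, -0.0251, 0.1099], 0.23)]
```

```bash
python3 -m jog '{"offset":[[0,0,0],[0,0,0]],"yaw":[0,0],"jaw":[0.91,0.91]}'|grep -E 'gras|ft'
python3 -m jog '{"offset":[[0,0,0],[0,0,0]],"yaw":[0,0],"jaw":[0.909,0.909]}'|grep -E 'gras|ft'
python3 -m jog '{"offset":[[0,0,0],[0,0,0]],"yaw":[0,0],"jaw":[0.9085,0.9085]}'|grep -E 'gras|ft'
python3 - <<'E'
from h import *
p=manip.camera('scene')
for n in ['cover_tab','cover_far','cover']: print(n,[(np.round(d['at'],4).tolist(),round(d['score'],2)) for d in manip.tip_of(p,n) if d['at'][2]>.05])
cv2.imwrite('pics/s6.png',cv2.resize(p['frame'][165:245,225:315],None,fx=6,fy=6,interpolation=3)[:,:,::-1])
E
```

```text
ft_force: [-0.9, -0.1, -0.9]
grasp_force: 6.4
ft_force: [-0.4, 1.2, 0.0]
grasp_force: 4.6
ft_force: [0.4, -0.4, -2.4]
grasp_force: 3.7
cover_tab [([0.5575, -0.0287, 0.1082], 0.84)]
cover_far [([0.6241, -0.0927, 0.0731], 0.57)]
cover [([0.5848, -0.0517, 0.0721], 0.61)]
```

View pics/s6.png

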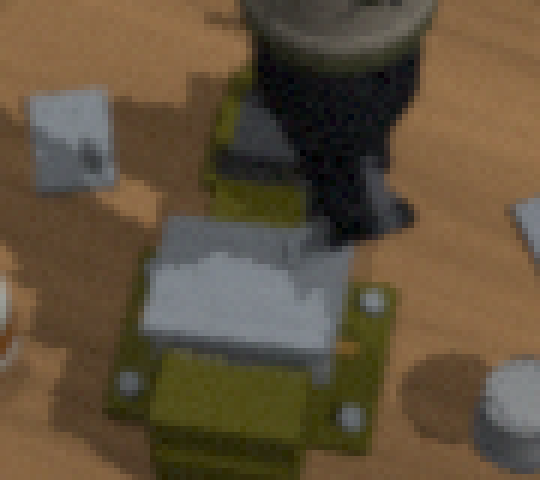

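The far corner (crop about (145,330)) is sinking from 0.080 to 0.073 while the tab stays up near 0.109. I ease a bit more.

```bash
cat > m.py <<'E'
from h import *
L={k:[] for k in ['cover_tab','cover_far','cover']}
for i in range(4):
    p=manip.camera('scene')
    for n in L: L[n]+=[d['at'] for d in manip.tip_of(p,n)[:3] if d['at'][2]>.05 and np.linalg.norm(d['at'][:2]-np.array([.585,-.052]))<.09][:1]
for n in L: print(n,np.round(np.mean(L[n],0),4) if L[n] else None,len(L[n]))
E
python3 -m jog '{"offset":[[0,0,0],[0,0,0],[0,0,0]],"yaw":[0,0,0],"jaw":[0.908,0.908,0.908]}'|grep -E 'gras|ft'; python3 m.py
python3 -m jog '{"offset":[[0,0,0],[0,0,0],[0,0,0]],"yaw":[0,0,0],"jaw":[0.9075,0.9075,0.9075]}'|grep -E 'gras|ft'; python3 m.py
```

```text
ft_force: [0.5, 0.1, -1.0]
grasp_force: 2.9
cover_tab [ 0.5607 -0.0274  0.1088] 4
cover_far [ 0.627  -0.0939  0.071 ] 4
cover [ 0.5842 -0.0521  0.0719] 4
ft_force: [1.3, -0.2, -1.2]
grasp_force: 2.0
cover_tab [ 0.5589 -0.0253  0.1088] 4
cover_far [ 0.626  -0.0916  0.0726] 4
cover [ 0.583  -0.0543  0.0717] 4
```

```bash
python3 -m jog '{"offset":[[0,0,0],[0,0,0],[0,0,0],[0,0,0]],"yaw":[0,0,0,0],"jaw":[0.907,0.907,0.907,0.907]}'|grep -E 'gras|ft'
cat >> m.py <<'E'
F=[]
for c in range(8): manip.camera('wrist');o=manip.get_obs();F.append(o['ft_force'])
print('F',np.mean(F,0),o['position'],o['grasp_force'])
p=manip.camera('wrist');cv2.imwrite('pics/w7.png',cv2.resize(p['frame'][180:400,130:430],None,fx=2,fy=2)[:,:,::-1])
E
python3 m.py
```

```text
ft_force: [0.7, -1.3, -1.0]
grasp_force: 1.1
cover_tab [ 0.5601 -0.0273  0.1094] 4
cover_far [ 0.6279 -0.0939  0.0701] 3
cover [ 0.5837 -0.0529  0.0718] 4
F [-0.01287038  0.18351418 -0.71495391] [ 0.55241714 -0.01803042  0.1013551 ] 1.107909232378006
```

View pics/w7.png

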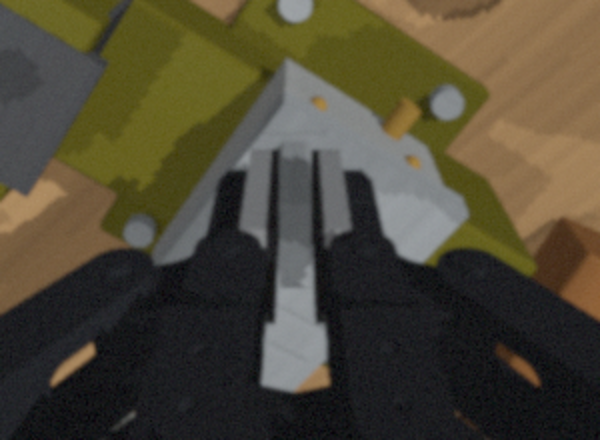

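The far corner rests on the housing: vertical load has dropped to about 0.7 N, half the cover's weight, and far z is back to its seated reading. Tilt is about 7°. I raise 4 mm more along the arc for a clear 10°.

```bash
python3 -m jog '{"offset":[[0.0003,-0.0002,0.001],[0.0002,-0.0003,0.001],[0.0003,-0.0002,0.001],[0.0002,-0.0003,0.001],[0,0,0],[0,0,0],[0,0,0]],"yaw":[0,0,0,0,0,0,0],"jaw":[0.9078,0.9078,0.9078,0.9078,0.9078,0.907,0.907]}'|grep -E 'gras|ft|posi'; sed -i 's/w7/w8/' m.py; python3 m.py
```

```text
position: [0.5534, -0.0191, 0.1053]
ft_force: [0.4, -0.8, -0.8]
grasp_force: 1.1
cover_tab [ 0.5608 -0.0285  0.1121] 4
cover_far [ 0.6271 -0.093   0.0714] 4
cover [ 0.583  -0.0542  0.0737] 4
F [ 0.04801058 -0.39271495 -0.8731266 ] [ 0.55343048 -0.0190716   0.10536428] 1.0971935838460922
```

Tilt is about 10° with the far corner still down. I clamp firmly and lift.

```bash
python3 -m jog '{"offset":[[0,0,0],[0,0,0],[0,0,0],[0,0,0],[0,0,0.002],[0,0,0.004],[0,0,0.008],[0,0,0.01],[0,0,0.015],[0,0,0.02],[0,0,0.02],[0,0,0.02],[0,0,0.02],[0,0,0.015],[0,0,0.01],[0,0,0],[0,0,0],[0,0,0]],"yaw":[0,0,0,0,0,0,0,0,0,0,0,0,0,0,0,0,0,0],"jaw":[0.93,1,1,1,1,1,1,1,1,1,1,1,1,1,1,1,1,1]}' 80
python3 - <<'E'
from h import *
for c in ['scene','top']:
    p=manip.camera(c)
    for n in ['cover_tab','cover_far','cover','housing','jaw_knob','spool','flux_jar','wood_block']: print(c,n,[(np.round(d['at'],3).tolist(),round(d['score'],2)) for d in manip.tip_of(p,n)][:3])
    if c=='scene': cv2.imwrite('pics/s9.png',cv2.resize(p['frame'][120:280,190:370],None,fx=4,fy=3.7,interpolation=3)[:,:,::-1])
E
```

```text
clock: 20.03
position: [0.5529, -0.019, 0.2485]
ee_rot: [0.37, 0.929, -0.0, -0.001]
ft_force: [0.2, -0.1, -0.8]
grip_width: 0.049
grasp_force: 78.7
scene cover_tab [([0.56, -0.029, 0.256], 0.82), ([0.46, 0.103, 0.025], 0.59), ([0.508, -0.174, 0.028], 0.47)]
scene cover_far [([0.627, -0.088, 0.213], 0.88), ([0.444, 0.044, 0.008], 0.6), ([0.484, -0.231, 0.008], 0.5)]
scene cover [([0.586, -0.053, 0.217], 0.72), ([0.497, -0.195, 0.003], 0.69), ([0.457, 0.082, 0.005], 0.48)]
scene housing [([0.579, -0.05, 0.035], 0.93)]
scene jaw_knob [([0.473, -0.077, 0.108], 0.52), ([0.463, 0.403, 0.001], 0.3)]
scene spool [([0.569, 0.098, -0.0], 0.54)]
scene flux_jar [([0.633, -0.188, 0.002], 0.55)]
scene wood_block [([0.563, -0.028, 0.257], 0.71), ([0.727, -0.02, 0.002], 0.69)]
top cover_tab [([0.51, -0.174, 0.025], 0.77)]
top cover_far [([0.478, -0.237, 0.009], 0.76)]
top cover [([0.501, -0.198, 0.004], 0.63), ([0.459, 0.395, 0.002], 0.23)]
top housing []
top jaw_knob [([0.477, -0.074, 0.106], 0.51)]
top spool []
top flux_jar [([0.464, 0.394, -0.001], 0.73), ([0.633, -0.187, 0.001], 0.52)]
top wood_block [([0.721, -0.024, -0.0], 0.52)]
```

View pics/s9.png

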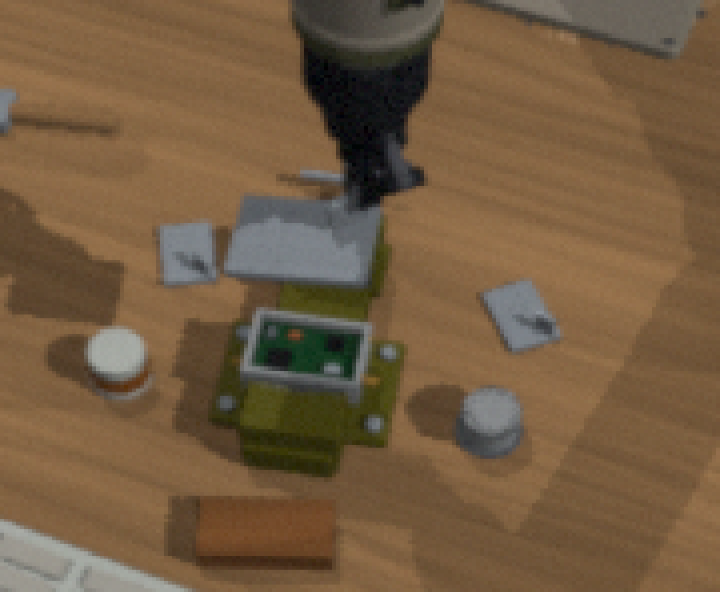

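The cover hangs above the open housing at (300,240), about 0.18 m above the housing's underside and tilted about 9°. The housing and jaw are in place and the bystanders I checked haven't moved. Handing in.

```bash
python3 -m jog '{"offset":[[0,0,0],[0,0,0],[0,0,0],[0,0,0]],"yaw":[0,0,0,0],"jaw":[1,1,1,1]}'; python3 -c "
from workcell import manip
print(manip.hand_in())"
```

```text
clock: 21.27
position: [0.5534, -0.0191, 0.2493]
ee_rot: [0.371, 0.929, 0.0, -0.0]
ft_force: [-0.5, 0.5, -1.5]
grip_width: 0.053
grasp_force: 78.7
the job is handed in; nothing more can be done
None
```

Handed in at 21.3 s with no verdict returned: the jaw is about 47 mm back, and the cover came up nearly level at first, so I let its far corner settle back onto the housing for a tilt of about 10° before lifting it; it is held about 9° off level, some 15 cm above the open housing.

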